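# Press a bracket pin home with bench-mounted locking pliers and release them

### The job

Squeeze the handles of the bench-mounted locking pliers together until they go over centre and stay locked by themselves, so that the jaw presses the pin fully home in the bracket; take the hand off, then pull the release lever so that the pliers spring wide open, and let go. Feel your way: never bear on the pliers with more than 22 N, so do not shove on once the handle has met its stop, and leave everything else on the table where it is.

Things in the scene. Friction and masses are not known exactly. Their poses are not given: they have to be found in the camera images.
- stand: Grey plate 330 x 110 x 12 mm fixed to the table, carrying steel locking pliers level at 43 to 67 mm height. Origin on the table. x runs along the pliers from handles (-) to jaws (+), z up, y from the moving to the fixed handle. Plate: x -220..110, y -50..60 mm. Fixed handle: 10 mm bar, x -140..5, y 10..20 mm. Aluminium bracket in a white nest at x 50..90 mm.
- squeeze_point (a point): On the outer face of the moving handle's black grip, 55 mm above the table. This handle is a bar 10 mm thick, 24 tall, 125 long, hinged on a vertical pin at stand x 0, y -15 mm, 95 mm from this point. Site x: along the handle to its hinge; y: the way to push, towards the fixed handle. Travels 22 to 42 mm from wide open to locked. The space outside it is free.
- fixed_handle_point (a point): On the outer face of the fixed handle (stand x -95, y 20, z 55 mm), opposite the squeeze point; axes as the stand's. There the handles measure 29 to 49 mm over their outer faces when locked, 70 mm when wide open. The space outside it is free.
- handle (a joint): Moving handle, rad: 0 wide open. It locks on a rigid stop anywhere from 0.23 to 0.445 (set by the work, not known beforehand), about 0.04 past dead centre. The push at the squeeze point is 2 N at first, 6 to 13 N over the last 0.15 rad, nearly nothing after dead centre as the handle snaps to the stop and stays, then rises steeply: that is the lock. Let go earlier, it springs open.
- release (a joint): Release lever, rad: 0 at rest (spring return), 0.85 fully pulled (rigid stop). Vertical hinge pin at the end of the fixed handle (stand x -140, y 15 mm). Pulled, its nose between the handles pries the moving handle back over centre, at 0.15 to 0.7 depending on where the handle has locked. Takes under 10 N.
- lever_point (a point): On the flat face of the release lever's dark steel tail, where to pull: 46 mm from its hinge, 57 mm above the table. Tail 24 mm tall, 6 thick, reaching 15 mm further from the jaws. Site y: the way to move it (stand +y at rest), bearing on this face; x: towards the jaws. Travels 7 to 31 mm to free the handle, 36 mm to its stop. The space on its -y side is free.
- pin (a joint): Steel pin in the bracket between the jaws, m: 0 = 8 mm proud, 0.008 = fully home, its 16 mm head against the bracket. It stays where it is pressed.
- spare_bracket: Loose spare aluminium U bracket 30 x 30 x 44 mm, a bystander to leave alone; origin under it
- screwdriver: Grey-handled screwdriver lying down, a bystander to leave alone; origin under it
- pin_jar: Small lidded jar 48 mm wide, 55 mm tall, a bystander to leave alone; origin under it
- adapter: Black power adapter 110 x 50 x 32 mm, a bystander to leave alone; origin under it
- mug: White mug 80 mm wide, 90 mm tall, a bystander to leave alone; origin under it
- cleaner: Cleaner bottle 56 mm wide, 120 mm tall, a bystander to leave alone; origin under it
- wrench: Steel wrench lying down, a bystander to leave alone; origin under it

How it is judged:
On the way, in this order (a step that is already met when the one before it is completed fails the run):
1. the handles are over centre and stay locked with the hand off them, the pin pressed home (value of joint handle above 0.19 rad and value of joint pin above 0.0065 m and contact force between the fingers and stand below 0.5 N), for 0.3 s.
2. the release lever is pulled while the handles are still locked (value of joint release above 0.06 rad and value of joint handle above 0.19 rad).
3. the pliers spring open (value of joint handle below 0.12 rad), for 0.1 s.
At the end, for the whole second after the job is handed in: The pin is home (within 1.5 mm), the pliers stand open (handle below 0.12 rad) and still, and the release lever is back at rest (below 0.05 rad) (value of joint handle below 0.12 rad and value of joint release below 0.05 rad and value of joint pin above 0.0065 m and velocity of joint handle between -0.05 and 0.05 rad/s); the robot touches nothing.
It fails at once if more than 22 N is put on the pliers or their stand (contact force between any of the fingers, the arm and stand above 22 N).
It fails at once if a bystander is moved by more than 30 mm (distance of any of spare_bracket, screwdriver, pin_jar, adapter, mug, cleaner, wrench from where it was at the start of the episode above 0.03 m).
It also fails if it takes over 51 s, if anything falls off the work surface, if the arm or the gripper's body presses on something with over 40 N, if the wrist force passes 120 N, or if a joint passes its speed limit or range.

### The arm

A 7-joint arm with a two-finger parallel gripper is mounted at the origin on the work surface. World frame = base frame: x ahead of the robot, y to its left, z up, the work surface at z = 0. Lengths are in m, angles in rad, forces in N, time in s.
With the tool pointing down it reaches from about 0.425 to 0.95 m from the base axis. Payload 16.7 kg.
Tool frame: the origin (TCP) lies at the very end of the fingers, on their centre line; the grasp point (between the pads) lies 19 mm behind it; z points along the fingers, y is the line along which they close (so a half turn about z gives the same grasp; the last joint's range is limited). The gripper opens to 94 mm and grips with 3 to 60 N. Pads are 16 mm wide; open, the fingers measure 119 mm over their backs; the gripper's body (75 mm by 177 mm) begins 78 mm behind the grasp point.
Start: joints at [-1.452, 0.426, 0.074, 1.606, -0.034, 1.111, -0.067], TCP at [0.179, 0.651, 0.205] pointing down, gripper open.
Joint ranges: [-2.85, 2.85], [-0.5, 2.14], [-1.23, 1.37], [0.21, 2.46], [-1.02, 4.16], [0.16, 2.05], [-2.73, 2.73]. Speed limits (rad/s): [1.89, 1.89, 2.39, 2.39, 3.01, 3.01, 3.01].

### API

Orientations are given as a unit quaternion [w, x, y, z].
In Python, from plant import sensors, vision, ticket gives the robot as it stands.
- The arm moves only by the tool jog_arm, never from a script. Its argument "series" is a list that holds one entry, the list of rows, each a list of 7 numbers: the shift along the tool's x, y, z in units of 10 cm (1.0 is 10 cm), then the turn, a rotation vector about the tool's x, y, z in units of 2 pi rad (1.0 is 2 pi rad), then the opening, from -1 (shut) to 1 (fully open). A call has 1 to 8 rows; each row is the pose to reach, as a shift and turn from the pose commanded when the call began, along the tool's axes at that moment, turning the shorter way round; what a row does not reach only later rows make up. A row lasts 1/12 s, in which the tool goes at most 41.7 mm and 7.16 degrees, less where a joint would pass 70% of its speed; a pose out of reach is approached as far as the arm can. A call with a number of a shift or a turn outside -1 to 1 is refused whole. A call with a gripper value outside its range is refused whole. The fingers move at their own pace and stop on an object; the grip force is fixed at half the most. Time passes only in rows, so rows that repeat a pose let the fingers close. It gives the time, the measured TCP pose, the force, the opening and the grip force at its end, in the units of the state.
- sensors.sense(): the state, without advancing time (a new reading comes with each control period).
- vision.capture(name): name is "side" or "top"; returns a dict with "img" (400x640x3 uint8, red, green, blue), "z_map" (400x640 float32, m along the optical axis (not along the pixel's ray), 0 where there is no reading), "fx", "fy", "cx", "cy" (pixels), "T" (4x4, takes a point from camera to world coordinates). Camera axes: x right, y up, looking along -z (the intrinsics and any distortion apply to the point x, -y, -z); pixel columns grow to the right and rows downward; lengths in m; the calibration is good to about 2 mm. A picture is of the moment at which its call begins.
- ticket.job_done(): hands the job in; it is judged then, once.
The state is a dict: "time": time; "joint_pos": joint angles; "joint_velocities": joint speeds; "joint_efforts": joint torques, N m; "ee_pos": TCP position; "ee_rot": TCP orientation; "contact_force": force on the tool from outside, world axes, zero at the start; "wrist_torque": the same for the moment, N m; "gripper_width": opening from 0.0 (shut) to 1.0 (fully open); "grip_force": force on a finger pad.
Only numpy, scipy, OpenCV 4.12 (cv2) and the standard library are available. Lean on these libraries where they do the work, as an engineer would, in place of code of your own. Each camera call takes 0.05 s, during which the arm holds its last target. There are 200 camera calls.

## Working session

There is one attempt and no reset: what is moved stays moved. The work goes in short steps, Python scripts to look and compute and a tool call to move; the robot and the scene stay as the last step left them, time stands still between calls to the robot, and variables do not carry over. Pictures are saved under pics/ and viewed, at most 10 in all, crops included, and the job is handed in when it is done.

Besides the shell and the picture viewer there is one more tool, called as name([rows], argument=value, ...), one row to a line, values as JSON. jog_arm: Moves the arm, as the interface text tells. Shifts and turns lie within -1 to 1; 1 stands for 10 cm of shift or 2 pi rad of turn. Its arguments: {"type":"object","properties":{"series":{"type":"array","items":{"type":"array","items":{"type":"array","items":{"type":"number"}}}}},"required":["series"]}

```bash
mkdir -p pics
cat > h.py <<'E'
import numpy as np, cv2
from plant import sensors, vision, ticket
def snap(n,f):
    c=vision.capture(n); cv2.imwrite('pics/'+f,cv2.cvtColor(c['img'],cv2.COLOR_RGB2BGR)); np.savez('pics/'+f[:-4]+'.npz',**c); return c
def pts(c):
    v,u=np.mgrid[0:400,0:640]; z=c['z_map']
    p=np.stack([(u-c['cx'])/c['fx']*z,-(v-c['cy'])/c['fy']*z,-z,np.ones_like(z)],-1)
    return (p@np.array(c['T']).T)[...,:3]
E
python3 - <<'E'
from h import *
for n in('top','side'):
    c=snap(n,n+'0.png'); print(n,{k:c[k] for k in c if k not in('img','z_map')})
print(sensors.sense())
E
```

```text
top {'fx': 502.9234642331354, 'fy': 502.9234642331354, 'cx': 321.90549946832056, 'cy': 197.81791338040122, 'T': array([[ 2.05066230e-03,  9.81990584e-01, -1.88918732e-01,
         3.40087092e-01],
       [-9.99995120e-01,  1.56844029e-03, -2.70200152e-03,
        -1.22644658e-02],
       [-2.35703230e-03,  1.88923351e-01,  9.81989008e-01,
         1.56946040e+00],
       [ 0.00000000e+00,  0.00000000e+00,  0.00000000e+00,
         1.00000000e+00]])}
side {'fx': 363.494228635062, 'fy': 363.494228635062, 'cx': 325.4809844886326, 'cy': 202.61642990389578, 'T': array([[-0.9842133 ,  0.10322365, -0.14376735,  0.48884354],
       [-0.17641757, -0.50710582,  0.8436353 ,  0.7154325 ],
       [ 0.01417786,  0.85568017,  0.51731076,  0.52412969],
       [ 0.        ,  0.        ,  0.        ,  1.        ]])}
{'time': 0.1, 'joint_pos': array([-1.45248994,  0.42664672,  0.07387143,  1.60651692, -0.03412341,
        1.11078149, -0.06709237]), 'joint_velocities': array([-0.00088752, -0.00217615, -0.00132805, -0.00094751, -0.0007978 ,
        0.00202571,  0.00075512]), 'joint_efforts': array([ 8.38350970e-03, -9.37474465e+01,  3.67684588e+00, -4.55030394e+01,
       -4.87026467e-02,  1.70230935e-02,  1.63037942e-05]), 'ee_pos': array([0.178546  , 0.65056899, 0.20487286]), 'ee_rot': array([-4.24426657e-05,  1.33528349e-01,  9.91044843e-01, -5.44721181e-04]), 'contact_force': array([-0.13171358,  0.60277663,  0.37987051]), 'wrist_torque': array([ 0.01141926, -0.01735359, -0.00622771]), 'grip_force': 0.0, 'gripper_width': 1.0015003132656948}
```

View pics/top0.png

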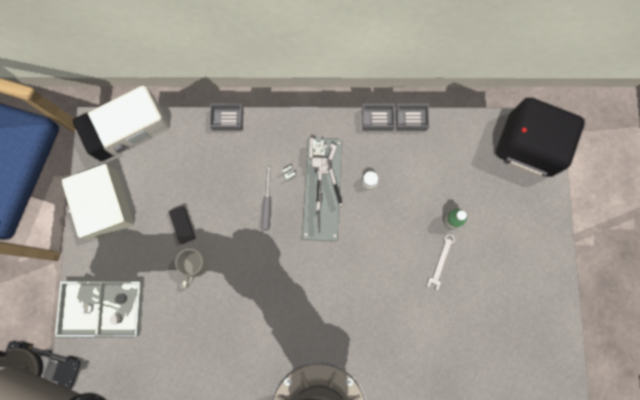

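View pics/side0.png

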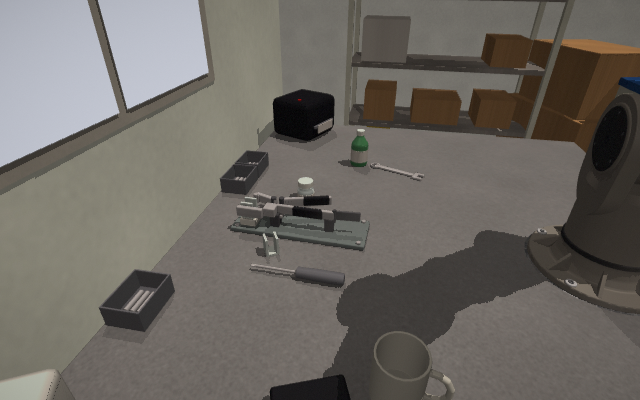

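The top view shows the plate at about (303..342, 138..240), with its jaws at the top. The moving handle's grip is on the right at (337,193), the lever is near (319,222), and the pin jar is at (370,178). I'll measure these from here.

Run:
```python
from h import *
c=dict(np.load('pics/top0.npz')); P=pts(c)
sub=c['img'][125:250,280:400]; cv2.imwrite('pics/crop.png',cv2.cvtColor(cv2.resize(sub,None,fx=4.8,fy=4.8,interpolation=cv2.INTER_CUBIC),cv2.COLOR_RGB2BGR))
R=(P[...,0]>.25)&(P[...,0]<.9)&(abs(P[...,1])<.12)
m=R&(P[...,2]>.006)
m=m.astype(np.uint8); n,l,s,ce=cv2.connectedComponentsWithStats(m)
for i in range(1,n):
    if s[i,4]>30:
        q=P[l==i]; print(s[i],q.min(0),q.max(0),cv2.minAreaRect(q[:,:2].astype(np.float32)*1000))
i=1+np.argmax(s[1:,4]); q=P[l==i]
# plate edge fit using colour/height mask cast to z=.012
def ray(u,v,z):
    d=np.array([(u-c['cx'])/c['fx'],-(v-c['cy'])/c['fy'],-1]); T=c['T']; d=T[:3,:3]@d; o=T[:3,3]; return o+d*(z-o[2])/d[2]
cs=max(cv2.findContours((l==i).astype(np.uint8),cv2.RETR_EXTERNAL,cv2.CHAIN_APPROX_NONE)[0],key=len)[:,0]
w=np.array([ray(u,v,.012)[:2] for u,v in cs]).astype(np.float32)*1000
r=cv2.minAreaRect(w);print('plate',r)
for lo,hi in((.04,.075),(.075,.2)):
    h=(l==i)&(P[...,2]>lo)&(P[...,2]<hi); print(lo,h.sum(),P[h].min(0),P[h].max(0))
np.set_printoptions(linewidth=250)
print((P[140:240:4,298:350:2,2]*1000).round().astype(int))
```

```text
[ 302  138   42  103 3371] [ 0.34008709 -0.07452232  0.00603136] [0.83805414 0.05446982 1.5694604 ] ((589.2857666015625, -9.539474487304688), (126.98673248291016, 497.6378173828125), 87.40107727050781)
[282 166  13  15 103] [0.69750212 0.07928934 0.00610192] [0.74374978 0.11784657 0.0517476 ] ((719.5375366210938, 99.21688842773438), (39.12432861328125, 32.8280143737793), 21.467979431152344)
plate ((671.0650634765625, -13.343711853027344), (126.57998657226562, 331.17596435546875), 87.39894104003906)
0.04 800 [ 0.52813912 -0.06651214  0.04001192] [0.81855132 0.032575   0.07490836]
0.075 19 [ 0.58407551 -0.02355238  0.07501083] [0.81287932 0.01975348 0.07995361]
[[  10    0    3   -3   -4   12   69   67   78   15   11   14   75   11   10   11    7   10   18   14    4    9   -6    0    3    2]
 [  -4    0   -2   -2    2    9   62   62   79   56   38   40   72   13   16   11   65   74   11   12   11    7   -3   -2   -1   -3]
 [  -1   -1   -1    3    3   18   68   63   75   39   35   70   35    7   13   15   43   67   65    8    8   14    0    6    8    0]
 [   5   -3   -2   -1    2    8  
[... 2193 characters left out ...]
 19    3   -3    2   -3    2   -8]
 [  -3    5   -2   14   20    3   14    7   14   17   68    7    9   11   19   10    9   15   12    3    1   -2   -1    2   -4    1]
 [  -2    1   -7   17   10   10   11   10    5   11   74   16    7   12   14   13    6    9    2   11   -7   -5    1    0   -2   -3]
 [   3   -6    2   12   12   11   12   11   13    6   73    3    7   13    6    7   11    8   10    9   -3   -6   -6   -3   -4    9]
 [   0    6   10   18    5   11   13    9   13    9   13    6    9   14   15   16   13   10   12   18   -5    1   -5   -1   -3   -2]
 [  -1   -1   18   11   10    9   14    9   12    8    6   16    8   15   14   14    5   12   18   12    2   -2   -1    4    0   -1]]
```

View pics/crop.png

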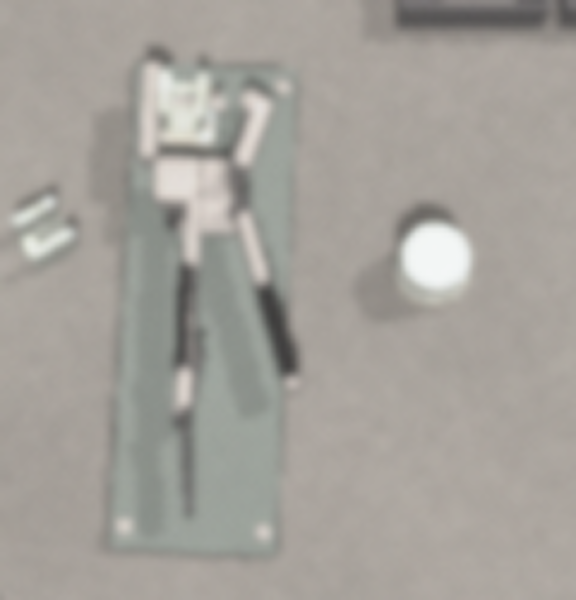

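The crop shows the plate edges, the fixed handle with the release tail below it at (187,460), and the moving handle's grip at (280,330). Next I'll fit the plate edges and the bars.

Run:
```python
from h import *
c=dict(np.load('pics/top0.npz')); P=pts(c); T=c['T']
def ray(u,v,z):
    d=np.array([(u-c['cx'])/c['fx'],-(v-c['cy'])/c['fy'],-1]); d=T[:3,:3]@d; o=T[:3,3]; return (o+d*(z-o[2])/d[2])[:2]*1000
I=c['img'].astype(float); g=I[...,1]-I[...,0]   # greenish plate: G>R
m=(g>2); m[:, :295]=0;m[:,350:]=0;m[:130]=0;m[250:]=0
print('g',np.median(g[225:235,308:314]),np.median(g[225:235,285:295]))
L=[];Rr=[]
for v in range(145,236):
    u=np.where(m[v])[0]
    if len(u)>3: L.append(ray(u[0]-.5,v,.012)); Rr.append(ray(u[-1]+.5,v,.012))
B=[];Tt=[]
for u in range(308,334):
    v=np.where(m[:,u])[0]; B.append(ray(u,v[-1]+.5,.012)); Tt.append(ray(u,v[0]-.5,.012))
def fl(p,ax):
    p=np.array(p)
    for _ in range(3):
        k=np.polyfit(p[:,ax],p[:,1-ax],1); r=p[:,1-ax]-np.polyval(k,p[:,ax]); p=p[abs(r)<max(2,1.5*r.std())]
    return k,r.std(),len(p)
for n,p,a in(('L',L,0),('R',Rr,0),('B',B,1),('T',Tt,1)):
    k,s,N=fl(p,a); print(n,k,'at mid',np.polyval(k,671 if a==0 else -10),s,N)
dark=I.mean(2)
# bar silhouettes at z=67 from row centroids of height mask
h=(P[...,2]>.045)&(P[...,2]<.09)
for v in range(168,232,3):
    u=np.where(h[v])[0]; u=u[(u>300)&(u<350)]
    gr=np.split(u,np.where(np.diff(u)>2)[0]+1)
    print(v,[(ray(x.mean(),v,.067).round(1).tolist(),len(x)) for x in gr if len(x)])
```

```text
g 6.0 -6.0
L [-4.71771182e-02  7.58862408e+01] at mid 44.23039452145297 1.167837386181196 72
R [ -0.04791309 -29.64284431] at mid -61.79252773673975 1.1496531428072545 72
B [2.93593954e-02 5.08518266e+02] at mid 508.22467172647464 0.8979596326737371 25
T [8.88104440e-03 8.34251624e+02] at mid 834.1628135839469 1.1850438654559268 17
168 [([722.6, 4.1], 6), ([722.6, -29.8], 5)]
171 [([713.1, 1.0], 3), ([713.1, -32.8], 5)]
174 [([703.6, 0.9], 3), ([703.6, -35.9], 3)]
177 [([694.1, 0.9], 3), ([694.2, -39.0], 3)]
180 [([684.7, 2.4], 4), ([684.8, -40.5], 4)]
183 [([675.3, 2.4], 4), ([675.4, -43.5], 4)]
186 [([665.9, 2.4], 4), ([666.0, -46.5], 4)]
189 [([656.5, 3.8], 5), ([656.6, -49.6], 4)]
192 [([647.2, 3.8], 5), ([647.3, -52.6], 4)]
195 [([637.9, 5.3], 4), ([638.0, -55.6], 4)]
198 [([628.6, 2.2], 6), ([628.7, -57.1], 5)]
201 [([619.3, 2.2], 6), ([619.4, -60.1], 5)]
204 [([610.0, 3.7], 5), ([610.1, -61.6], 4)]
207 [([600.8, 5.2], 4)]
210 [([591.5, 5.1], 4)]
213 [([582.4, 5.1], 2)]
216 [([573.2, 5.1], 2)]
219 [([564.0, 5.0], 2)]
222 [([554.9, 2.0], 2)]
225 [([545.8, 2.0], 2)]
228 [([536.7, 1.9], 2)]
231 [([527.6, 1.9], 2)]
```

jog_arm([
  [[-1,-1,0,0,0,0,-1],[-1,-1,0,0,0,0,-1],[-1,-1,0,0,0,0,-1],[-1,-1,0,0,0,0,-1],[-1,-1,0,0,0,0,-1]],
])

```text
time: 0.52
ee_pos: [0.2517, 0.5243, 0.2058]
ee_rot: [0.0, 0.136, 0.991, -0.0]
contact_force: [0.0, 0.6, 0.6]
gripper_width: 0.68
grip_force: 0.0
```

jog_arm([
  [[-1,-1,0,0,0,0,-1],[-1,-1,0,0,0,0,-1],[-1,-1,0,0,0,0,-1],[-1,-1,0,0,0,0,-1],[-1,-1,0,0,0,0,-1]],
])

```text
time: 0.93
ee_pos: [0.3207, 0.402, 0.2057]
ee_rot: [0.0, 0.136, 0.991, -0.0]
contact_force: [1.7, 0.7, 0.8]
gripper_width: 0.328
grip_force: 0.0
```

jog_arm([
  [[-1,-1,0,0,0,0,-1],[-1,-1,0,0,0,0,-1],[-1,-1,0,0,0,0,-1],[-1,-1,0,0,0,0,-1],[-1,-1,0,0,0,0,-1]],
])

```text
time: 1.35
ee_pos: [0.3903, 0.2796, 0.2057]
ee_rot: [0.0, 0.136, 0.991, -0.0]
contact_force: [-0.4, 0.7, 0.1]
gripper_width: 0.004
grip_force: 0.0
```

jog_arm([
  [[-1,-1,0,0,0,0,-1],[-1,-1,0,0,0,0,-1],[-1,-1,0,0,0,0,-1],[-1,-1,0,0,0,0,-1],[-1,-1,0,0,0,0,-1]],
])

```text
time: 1.77
ee_pos: [0.4602, 0.1572, 0.2056]
ee_rot: [0.0, 0.135, 0.991, -0.0]
contact_force: [0.0, -0.3, -0.3]
gripper_width: 0.003
grip_force: 0.0
```

jog_arm([
  [[-1,-1,0,0,0,0,-1],[-1,-1,0,0,0,0,-1],[-1,-1,0,0,0,0,-1],[-1,-1,0,0,0,0,-1],[-1,-1,0,0,0,0,-1]],
])

```text
time: 2.18
ee_pos: [0.5302, 0.0345, 0.2054]
ee_rot: [0.0, 0.135, 0.991, -0.001]
contact_force: [-0.8, -0.8, 0.0]
gripper_width: 0.005
grip_force: 0.0
```

jog_arm([
  [[-1,-0.95,0,0,0,0.15,-1],[-1,-0.95,0,0,0,0.15,-1],[-1,-0.95,0,0,0,0.15,-1],[-1,-0.95,0,0,0,0.15,-1],[-1,-0.95,0,0,0,0.15,-1],[-1,-0.95,0,0,0,0.15,-1],[-1,-0.95,0,0,0,0.15,-1],[-1,-0.95,0,0,0,0.15,-1]],
])

```text
time: 2.85
ee_pos: [0.6003, -0.0787, 0.2049]
ee_rot: [-0.0, 0.571, 0.821, -0.0]
contact_force: [0.0, 0.1, -0.1]
gripper_width: 0.001
grip_force: 0.0
```

jog_arm([
  [[0,0,0,0,0,0.065,-1],[0,0,0,0,0,0.065,-1],[0,0,0,0,0,0.065,-1],[0,0,0,0,0,0.065,-1],[0,0,0,0,0,0.065,-1]],
])

```text
time: 3.27
ee_pos: [0.6003, -0.0786, 0.2049]
ee_rot: [-0.0, 0.723, 0.69, -0.0]
contact_force: [0.4, 0.1, -0.1]
gripper_width: 0.006
grip_force: 0.0
```

```bash
cat >> h.py <<'E'
from scipy.spatial.transform import Rotation as Ro
O=np.array([.7259,-.0164]);Y=-.0475
def st():
    s=sensors.sense(); q=s['ee_rot']; R=Ro.from_quat([*q[1:],q[0]]).as_matrix()
    W=np.array([[np.cos(Y),np.sin(Y)],[-np.sin(Y),np.cos(Y)]])
    print('t',s['time'],'stand xy mm',(W@(s['ee_pos'][:2]-O)*1000).round(1),'z',s['ee_pos'][2].round(4),'toolx in stand',(W@R[:2,0]).round(3),'F stand',(W@s['contact_force'][:2]).round(1),s['contact_force'][2].round(1),'R2',R[2].round(3),s['joint_pos'].round(2))
E
python3 -c "from h import *; st()"
```

```text
t 3.2667 stand xy mm [-122.5  -68.1] z 0.2049 toolx in stand [-0.001  1.   ] F stand [0.3 0.1] -0.1 R2 [ 0.    -0.001 -1.   ] [-0.61  0.41  0.83  1.8  -0.34  1.08  0.3 ]
```

jog_arm([
  [[-0.12,0.28,0.3,0,0,0,-1],[-0.12,0.28,0.7,0,0,0,-1],[-0.12,0.28,1,0,0,0,-1],[-0.12,0.28,1,0,0,0,-1]],
])

```text
time: 3.6
ee_pos: [0.6244, -0.0924, 0.0996]
ee_rot: [-0.003, 0.723, 0.691, -0.003]
contact_force: [-1.7, -0.2, -0.4]
gripper_width: 0.006
grip_force: 0.0
```

jog_arm([
  [[0,0,0.25,0,0,0,-1],[0,0,0.45,0,0,0,-1],[0,0,0.58,0,0,0,-1],[0,0,0.58,0,0,0,-1],[0,0,0.58,0,0,0,-1]],
])

```text
time: 4.02
ee_pos: [0.6276, -0.0945, 0.0484]
ee_rot: [-0.0, 0.723, 0.69, 0.0]
contact_force: [-0.2, 0.2, 0.8]
gripper_width: 0.007
grip_force: 0.0
```

Run:
```python
from h import *
st(); c=snap('side','s1.png'); d=c['img'][150:270,200:380]; cv2.imwrite('pics/s1c.png',cv2.cvtColor(cv2.resize(d,None,fx=4,fy=4,interpolation=2),cv2.COLOR_RGB2BGR))
```

```text
t 4.0167 stand xy mm [-94.5 -82.7] z 0.0484 toolx in stand [-0.001  1.   ] F stand [-0.2  0.2] 0.8 R2 [ 0.  0. -1.] [-0.45  0.64  0.68  1.85 -0.53  0.84  0.46]
```

View pics/s1c.png

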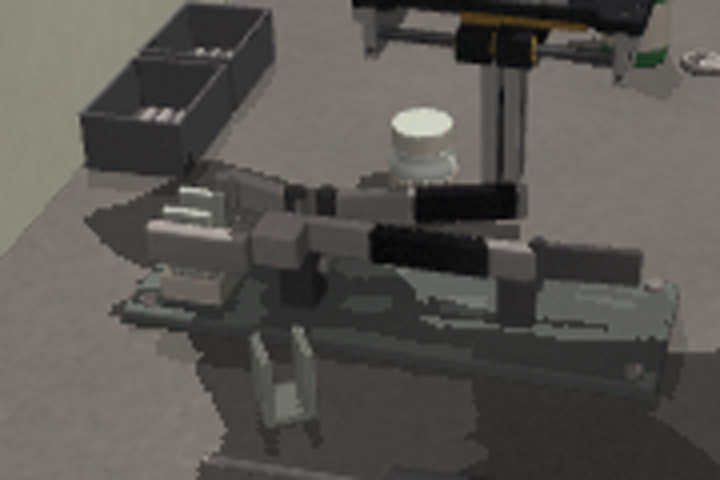

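The closed fingers stand just outside the moving grip, at (505,150). Next I'll approach it.

jog_arm([
  [[0.1,0,0,0,0,0,-1],[0.2,0,0,0,0,0,-1],[0.2,0,0,0,0,0,-1],[0.2,0,0,0,0,0,-1]],
])

```text
time: 4.4
ee_pos: [0.6286, -0.0736, 0.048]
ee_rot: [0.0, 0.723, 0.691, 0.0]
contact_force: [0.7, 0.6, 0.3]
gripper_width: 0.004
grip_force: 0.4
```

jog_arm([
  [[0.02,0,0,0,0,0,-1],[0.04,0,0,0,0,0,-1],[0.06,0,0,0,0,0,-1],[0.06,0,0,0,0,0,-1],[0.06,0,0,0,0,0,-1]],
])

```text
time: 4.82
ee_pos: [0.6283, -0.069, 0.0474]
ee_rot: [-0.0, 0.724, 0.69, -0.0]
contact_force: [-0.1, -1.3, -0.1]
gripper_width: 0.008
grip_force: 0.5
```

```bash
python3 -c "from h import *; st()"
```

```text
t 4.8167 stand xy mm [-95.  -57.2] z 0.0474 toolx in stand [0. 1.] F stand [-0.1 -1.3] -0.1 R2 [-0. -0. -1.] [-0.49  0.64  0.69  1.86 -0.53  0.84  0.42]
```

jog_arm([
  [[0.02,0,0,0,0,0,-1],[0.04,0,0,0,0,0,-1],[0.06,0,0,0,0,0,-1],[0.08,0,0,0,0,0,-1],[0.09,0,0,0,0,0,-1],[0.09,0,0,0,0,0,-1]],
])

```text
time: 5.32
ee_pos: [0.6288, -0.0596, 0.0474]
ee_rot: [-0.0, 0.724, 0.69, -0.0]
contact_force: [-1.3, -1.1, 0.1]
gripper_width: 0.003
grip_force: 0.6
```

jog_arm([
  [[0.02,0,0,0,0,0,-1],[0.04,0,0,0,0,0,-1],[0.06,0,0,0,0,0,-1],[0.07,0,0,0,0,0,-1],[0.07,0,0,0,0,0,-1]],
])

```text
time: 5.73
ee_pos: [0.6292, -0.0526, 0.0475]
ee_rot: [-0.0, 0.724, 0.69, 0.0]
contact_force: [-2.1, -1.0, 0.1]
gripper_width: 0.008
grip_force: 0.7
```

```bash
python3 -c "from h import *; st()"
```

```text
t 5.7333 stand xy mm [-94.9 -40.8] z 0.0475 toolx in stand [0. 1.] F stand [-2.1 -1.1] 0.1 R2 [ 0. -0. -1.] [-0.52  0.64  0.69  1.86 -0.53  0.84  0.4 ]
```

jog_arm([
  [[0.01,0,0,0,0,0,-1],[0.02,0,0,0,0,0,-1],[0.02,0,0,0,0,0,-1],[0.02,0,0,0,0,0,-1]],
])

```text
time: 6.07
ee_pos: [0.6293, -0.051, 0.0475]
ee_rot: [-0.0, 0.724, 0.69, 0.0]
contact_force: [-1.4, -1.6, 0.5]
gripper_width: 0.007
grip_force: 0.8
```

Run:
```python
from h import *
st(); c=snap('top','t2.png'); P=pts(c);T=c['T']
d=c['img'][130:245,280:400]; cv2.imwrite('pics/t2c.png',cv2.cvtColor(cv2.resize(d,None,fx=4.8,fy=4.8,interpolation=2),cv2.COLOR_RGB2BGR))
```

```text
t 6.0667 stand xy mm [-94.9 -39.1] z 0.0475 toolx in stand [0. 1.] F stand [-1.4 -1.7] 0.5 R2 [ 0. -0. -1.] [-0.52  0.64  0.69  1.86 -0.53  0.84  0.39]
```

View pics/t2c.png

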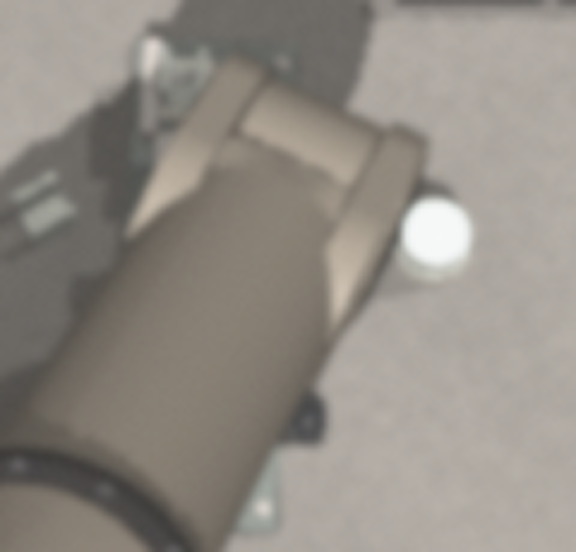

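The top view is blocked by the arm, so I'll go on by force.

jog_arm([
  [[0.01,0,0,0,0,0,-1],[0.02,0,0,0,0,0,-1],[0.03,0,0,0,0,0,-1],[0.03,0,0,0,0,0,-1],[0.03,0,0,0,0,0,-1]],
])

```text
time: 6.53
ee_pos: [0.6291, -0.0487, 0.0475]
ee_rot: [0.0, 0.724, 0.69, -0.0]
contact_force: [-3.9, -6.0, 0.3]
gripper_width: 0.006
grip_force: 2.5
```

Run:
```python
from h import *
st(); c=snap('side','s3.png')
d=c['img'][170:250,220:360]; cv2.imwrite('pics/s3c.png',cv2.cvtColor(cv2.resize(d,None,fx=5,fy=5,interpolation=2),cv2.COLOR_RGB2BGR))
```

```text
t 6.5333 stand xy mm [-95.1 -36.9] z 0.0475 toolx in stand [0.001 1.   ] F stand [-3.6 -6.2] 0.3 R2 [-0.001 -0.    -1.   ] [-0.52  0.64  0.69  1.86 -0.53  0.84  0.39]
```

View pics/s3c.png

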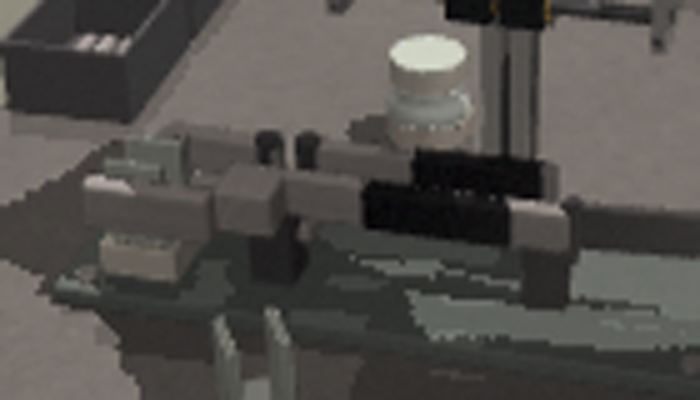

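The side view shows the grip being pushed in, and the force is rising, so the last stretch has begun. I'll continue in 2 mm steps.

jog_arm([
  [[0.01,0,0,0,0,0,-1],[0.02,0,0,0,0,0,-1],[0.02,0,0,0,0,0,-1],[0.02,0,0,0,0,0,-1]],
])

```text
time: 6.92
ee_pos: [0.6291, -0.0471, 0.0475]
ee_rot: [0.0, 0.724, 0.69, -0.001]
contact_force: [-3.2, -6.0, 1.2]
gripper_width: 0.004
grip_force: 3.4
```

jog_arm([
  [[0.01,0,0,0,0,0,-1],[0.02,0,0,0,0,0,-1],[0.02,0,0,0,0,0,-1],[0.02,0,0,0,0,0,-1]],
])

```text
time: 7.25
ee_pos: [0.629, -0.0455, 0.0475]
ee_rot: [0.0, 0.724, 0.69, -0.001]
contact_force: [-4.5, -8.5, 1.6]
gripper_width: 0.005
grip_force: 4.1
```

jog_arm([
  [[0.01,0,0,0,0,0,-1],[0.02,0,0,0,0,0,-1],[0.02,0,0,0,0,0,-1],[0.02,0,0,0,0,0,-1]],
])

```text
time: 7.58
ee_pos: [0.629, -0.0437, 0.0475]
ee_rot: [0.0, 0.724, 0.69, -0.001]
contact_force: [-5.1, -8.8, 1.6]
gripper_width: 0.006
grip_force: 4.6
```

jog_arm([
  [[0.01,0,0,0,0,0,-1],[0.02,0,0,0,0,0,-1],[0.02,0,0,0,0,0,-1],[0.02,0,0,0,0,0,-1]],
])

```text
time: 7.92
ee_pos: [0.629, -0.0421, 0.0475]
ee_rot: [0.0, 0.724, 0.689, -0.001]
contact_force: [-5.3, -10.3, 2.7]
gripper_width: 0.002
grip_force: 5.4
```

jog_arm([
  [[0.01,0,0,0,0,0,-1],[0.02,0,0,0,0,0,-1],[0.02,0,0,0,0,0,-1],[0.02,0,0,0,0,0,-1]],
])

```text
time: 8.25
ee_pos: [0.629, -0.0405, 0.0475]
ee_rot: [0.001, 0.725, 0.689, -0.001]
contact_force: [-6.1, -11.7, 1.2]
gripper_width: 0.005
grip_force: 6.2
```

jog_arm([
  [[0.01,0,0,0,0,0,-1],[0.015,0,0,0,0,0,-1],[0.015,0,0,0,0,0,-1],[0.015,0,0,0,0,0,-1]],
])

```text
time: 8.58
ee_pos: [0.6291, -0.0385, 0.0474]
ee_rot: [0.0, 0.724, 0.689, -0.001]
contact_force: [-5.2, -10.1, 2.3]
gripper_width: 0.005
grip_force: 5.2
```

jog_arm([
  [[0.005,0,0,0,0,0,-1],[0.01,0,0,0,0,0,-1],[0.01,0,0,0,0,0,-1]],
])

```text
time: 8.83
ee_pos: [0.6293, -0.0366, 0.0474]
ee_rot: [-0.0, 0.724, 0.69, -0.001]
contact_force: [-4.9, -5.0, 2.7]
gripper_width: 0.008
grip_force: 3.2
```

```bash
python3 -c "from h import *; st()"
```

```text
t 8.8333 stand xy mm [-95.6 -24.8] z 0.0474 toolx in stand [0.001 1.   ] F stand [-4.7 -5.2] 2.7 R2 [-0.001 -0.001 -1.   ] [-0.54  0.64  0.69  1.86 -0.53  0.84  0.37]
```

jog_arm([
  [[0.005,0,0,0,0,0,-1],[0.01,0,0,0,0,0,-1],[0.01,0,0,0,0,0,-1]],
])

```text
time: 9.08
ee_pos: [0.6295, -0.0351, 0.0474]
ee_rot: [-0.0, 0.724, 0.69, -0.001]
contact_force: [-4.7, -4.3, 2.0]
gripper_width: 0.003
grip_force: 2.6
```

jog_arm([
  [[0.005,0,0,0,0,0,-1],[0.01,0,0,0,0,0,-1],[0.01,0,0,0,0,0,-1]],
])

```text
time: 9.33
ee_pos: [0.6295, -0.034, 0.0474]
ee_rot: [-0.0, 0.724, 0.69, -0.0]
contact_force: [-4.5, -3.8, 1.4]
gripper_width: 0.002
grip_force: 2.5
```

jog_arm([
  [[0.005,0,0,0,0,0,-1],[0.01,0,0,0,0,0,-1],[0.01,0,0,0,0,0,-1]],
])

```text
time: 9.58
ee_pos: [0.6296, -0.0335, 0.0474]
ee_rot: [0.0, 0.724, 0.69, -0.001]
contact_force: [-4.5, -6.8, 0.6]
gripper_width: 0.005
grip_force: 3.5
```

jog_arm([
  [[0.005,0,0,0,0,0,-1],[0.01,0,0,0,0,0,-1],[0.01,0,0,0,0,0,-1]],
])

```text
time: 9.83
ee_pos: [0.6296, -0.033, 0.0474]
ee_rot: [0.0, 0.724, 0.69, -0.001]
contact_force: [-4.4, -8.2, 1.5]
gripper_width: 0.001
grip_force: 4.5
```

The stop has been met, so I'll back off and check.

jog_arm([
  [[-0.02,0,0,0,0,0,-1],[-0.05,0,0,0,0,0,-1],[-0.2,0,0,0,0,0,-1],[-0.4,0,0,0,0,0,-1],[-0.4,0,0,0,0,0,-1],[-0.4,0,0,0,0,0,-1]],
])

```text
time: 10.33
ee_pos: [0.6283, -0.0734, 0.0478]
ee_rot: [0.0, 0.725, 0.689, 0.0]
contact_force: [-0.1, 0.9, -0.4]
gripper_width: 0.005
grip_force: 0.0
```

Run:
```python
from h import *
st(); c=snap('side','s4.png')
d=c['img'][170:250,220:360]; cv2.imwrite('pics/s4c.png',cv2.cvtColor(cv2.resize(d,None,fx=5,fy=5,interpolation=2),cv2.COLOR_RGB2BGR))
```

```text
t 10.3333 stand xy mm [-94.8 -61.6] z 0.0478 toolx in stand [0.003 1.   ] F stand [-0.2  0.9] -0.4 R2 [-0.     0.001 -1.   ] [-0.48  0.64  0.69  1.86 -0.53  0.84  0.43]
```

View pics/s4c.png

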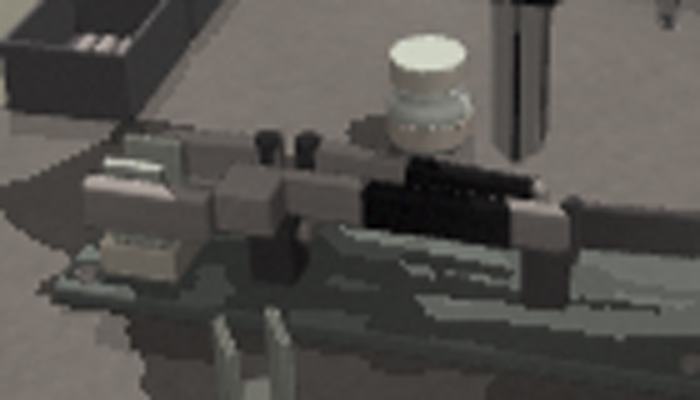

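The handles have stayed closed with the hand off (the grips overlap at about (470,180)). Next, I'll move to the lever tail.

jog_arm([
  [[0,-0.3,0,0,0,0,-1],[0,-0.6,0,0,0,0,-1],[0,-0.95,0,0,0,0,-1],[0,-0.95,0,0,0,0,-1],[0,-0.95,0,0,0,0,-1]],
])

```text
time: 10.8
ee_pos: [0.5322, -0.066, 0.0477]
ee_rot: [-0.001, 0.724, 0.69, 0.0]
contact_force: [0.8, -0.7, 0.1]
gripper_width: 0.003
grip_force: 0.0
```

jog_arm([
  [[0.15,0,0,0,0,0,-1],[0.3,0,0,0,0,0,-1],[0.45,0,0,0,0,0,-1],[0.5,0,0,0,0,0,-1],[0.5,0,0,0,0,0,-1],[0.5,0,0,0,0,0,-1]],
])

```text
time: 11.3
ee_pos: [0.5363, -0.0172, 0.0475]
ee_rot: [0.0, 0.724, 0.69, -0.0]
contact_force: [-0.9, -0.1, 0.6]
gripper_width: 0.002
grip_force: 0.0
```

```bash
python3 -c "from h import *; st()"
```

```text
t 11.3 stand xy mm [-189.4   -9.8] z 0.0475 toolx in stand [-0.  1.] F stand [-0.9 -0.1] 0.6 R2 [-0.  0. -1.] [-0.66  0.51  0.72  2.08 -0.5   0.73  0.34]
```

jog_arm([
  [[0.03,0,0,0,0,0,-1],[0.06,0,0,0,0,0,-1],[0.09,0,0,0,0,0,-1],[0.12,0,0,0,0,0,-1],[0.12,0,0,0,0,0,-1]],
])

```text
time: 11.72
ee_pos: [0.5361, -0.0049, 0.0474]
ee_rot: [-0.0, 0.724, 0.69, -0.0]
contact_force: [-2.1, -1.6, -0.8]
gripper_width: 0.004
grip_force: 0.9
```

jog_arm([
  [[0.02,0,0,0,0,0,-1],[0.04,0,0,0,0,0,-1],[0.06,0,0,0,0,0,-1],[0.06,0,0,0,0,0,-1]],
])

```text
time: 12.05
ee_pos: [0.5367, 0.0014, 0.0475]
ee_rot: [-0.0, 0.724, 0.69, 0.0]
contact_force: [-2.2, -2.0, -0.7]
gripper_width: 0.003
grip_force: 1.0
```

jog_arm([
  [[0.02,0,0,0,0,0,-1],[0.04,0,0,0,0,0,-1],[0.05,0,0,0,0,0,-1],[0.05,0,0,0,0,0,-1]],
])

```text
time: 12.38
ee_pos: [0.5372, 0.0062, 0.0476]
ee_rot: [0.0, 0.724, 0.69, 0.0]
contact_force: [0.8, -2.6, 0.4]
gripper_width: 0.007
grip_force: 1.1
```

jog_arm([
  [[0.02,0,0,0,0,0,-1],[0.04,0,0,0,0,0,-1],[0.04,0,0,0,0,0,-1],[0.04,0,0,0,0,0,-1]],
])

```text
time: 12.72
ee_pos: [0.5371, 0.0101, 0.0475]
ee_rot: [-0.0, 0.724, 0.69, -0.0]
contact_force: [0.3, -2.9, 0.1]
gripper_width: 0.004
grip_force: 1.2
```

jog_arm([
  [[0.02,0,0,0,0,0,-1],[0.04,0,0,0,0,0,-1],[0.04,0,0,0,0,0,-1],[0.04,0,0,0,0,0,-1]],
])

```text
time: 13.05
ee_pos: [0.5372, 0.0141, 0.0474]
ee_rot: [-0.0, 0.724, 0.69, -0.0]
contact_force: [-0.6, -3.3, 0.1]
gripper_width: 0.004
grip_force: 1.3
```

```bash
cat >> h.py <<'E'
def hand():
    # grip points beyond fixed handle, from the side view: stand y of high points by stand x
    c=vision.capture('side'); P=pts(c); W=np.array([[np.cos(Y),np.sin(Y)],[-np.sin(Y),np.cos(Y)]])
    q=(P[...,:2]-O)@W.T*1000; z=P[...,2]
    for x in(-110,-90,-70):
        m=(abs(q[...,0]-x)<6)&(z>.055)&(z<.075)&(q[...,1]<40)&(q[...,1]>-70)
        print(x,np.histogram(q[m][:,1],np.arange(-70,40,10))[0])
E
python3 - <<'E'
from h import *
st(); hand()
E
```

```text
t 13.05 stand xy mm [-190.    21.5] z 0.0474 toolx in stand [0. 1.] F stand [-0.5 -3.3] 0.1 R2 [ 0. -0. -1.] [-0.71  0.51  0.72  2.08 -0.5   0.73  0.28]
-110 [ 0 11 16  0  0  8  4  0 27  4]
-90 [ 0  1 24  4  0  0  0  0 19 13]
-70 [ 0  0  5 25  0  0  0  0 17 13]
```

jog_arm([
  [[-0.05,0,0,0,0,0,-1],[-0.1,0,0,0,0,0,-1],[-0.2,0,0,0,0,0,-1],[-0.35,0,0,0,0,0,-1],[-0.5,0,0,0,0,0,-1],[-0.65,0,0,0,0,0,-1],[-0.8,0,0,0,0,0,-1],[-0.8,0,0,0,0,0,-1]],
])

```text
time: 13.77
ee_pos: [0.5332, -0.0697, 0.0479]
ee_rot: [0.001, 0.725, 0.689, -0.0]
contact_force: [-0.8, -1.0, 0.9]
gripper_width: 0.003
grip_force: 0.0
```

jog_arm([
  [[0,0,-0.3,0,0,0,-1],[0,0,-0.6,0,0,0,-1],[0,0,-0.9,0,0,0,-1],[0,0,-0.9,0,0,0,-1],[0,0,-0.9,0,0,0,-1],[0,0,-0.9,0,0,0,-1]],
])

```text
time: 14.27
ee_pos: [0.5332, -0.0656, 0.1371]
ee_rot: [-0.0, 0.724, 0.69, 0.0]
contact_force: [-0.3, -0.0, 0.4]
gripper_width: 0.005
grip_force: 0.0
```

Run:
```python
from h import *
st(); hand()
a=np.load('pics/s4.npz')['img']; b=snap('side','s5.png')['img']; o=np.load('pics/side0.npz')['img']
d=np.vstack([cv2.resize(x[170:250,220:360],None,fx=4,fy=2.4,interpolation=2) for x in(o,a,b)])
cv2.imwrite('pics/s5c.png',cv2.cvtColor(d,cv2.COLOR_RGB2BGR))
```

```text
t 14.2667 stand xy mm [-190.1  -58.2] z 0.1371 toolx in stand [-0.  1.] F stand [-0.3 -0. ] 0.4 R2 [ 0.001 -0.    -1.   ] [-0.68  0.38  0.84  2.02 -0.36  0.9   0.31]
-110 [ 0 12 16  0  0  0  0  0 21  7]
-90 [ 0  2 24  3  0  0  0  0 19 14]
-70 [ 0  0  6 26  0  0  0  2 13 14]
```

View pics/s5c.png

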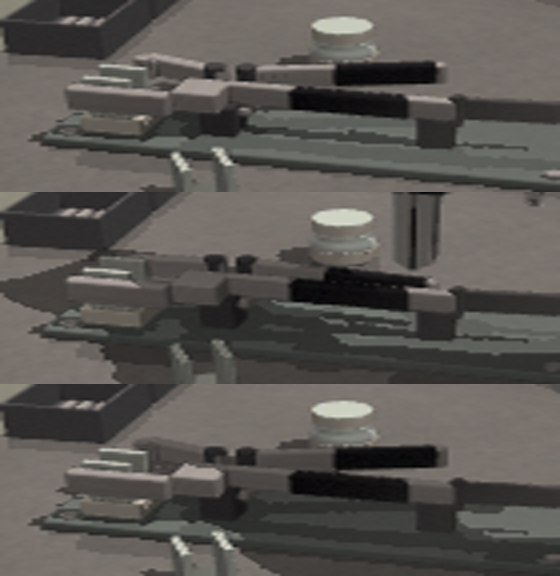

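The three rows compare the start (open), the locked state (grips overlapping at (380,280)) and now. The moving handle is wide open again, with its grip at (390,457), and the lever is back at rest. I'll hand it in.

```bash
python3 -c "from h import *; print(ticket.job_done())"
```

```text
the job is handed in; nothing more can be done
None
```

I squeezed the pliers past centre until they stayed locked with the hand off, pulled the release lever until they sprang wide open, and handed the job in at about 14 s. Contact force readings stayed under about 14 N. I judged the pin home from the handle reaching its locked stop, because I never measured its position directly, and the hand-in returned no verdict.

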